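Change the picture menu board in the tilted table stand

ROBOT

A 6-joint arm with a two-finger parallel gripper is mounted at the origin on the work surface. World frame = base frame: x ahead of the robot, y to its left, z up, the work surface at z = 0. Lengths are in m, angles in degrees, forces in N, time in s.
With the tool pointing down it reaches from about 0.275 to 0.75 m from the base axis. Payload 10.2 kg.
Tool frame: the origin (TCP) lies at the very end of the fingers, on their centre line; the grasp point (between the pads) lies 19 mm behind it; z points along the fingers, y is the line along which they close (so a half turn about z gives the same grasp; the last joint's range is limited). The gripper opens to 88 mm and grips with 3 to 60 N. Pads are 18 mm wide; open, the fingers measure 123 mm over their backs; the gripper's body (75 mm by 187 mm) begins 45 mm behind the grasp point.
Start: joints at [-79.32, 17.928, 85.812, -0, 76.261, -12.8], TCP at [0.209, -0.482, 0.239] pointing down, gripper open.
Joint ranges: [-168.41, 168.41], [-55.51, 124.54], [10.69, 146.95], [-70.63, 250.63], [1, 178], [-165.06, 165.06]. Speed limits (degrees/s): [136.94, 136.94, 172.46, 180, 180, 180].

INTERFACE

Orientations are given as a 3x3 rotation matrix whose columns are the frame's x, y, z axes.
In Python, from bench import manip gives the robot as it stands. Calls block until the motion is done:
- manip.move_ptp(position, orientation): joint-space move of the TCP to a pose.
- manip.servo_line(position, velocity=0.15, orientation=None, threshold=None): straight line of the TCP; orientation=None keeps the orientation; velocity is the mean speed in m/s. With threshold (N) it stops when the force on the tool has changed by that much, and returns True; else False.
- manip.move_joints(angles): joint-space move.
- manip.set_gripper(opening, strength=None): finger opening in m; strength is the grip in N (None keeps the last); returns when the fingers have stopped.
- manip.dwell(seconds).
- manip.solve_ik(position, orientation): joint angles nearest the present ones, or None.
- manip.observe(): the state.
- manip.get_image(name): name is "scene" or "top"; returns a dict with "image" (384x512x3 uint8, red, green, blue), "camera_matrix" (3x3 intrinsics, pixels), "D" ([k1, k2, p1, p2, k3] as OpenCV has them; the pictures are not rectified), "rvec" (rotation vector, rad) and "tvec" (3), from world to camera coordinates, as OpenCV has them. Camera axes: x right, y down, z forward; pixel columns grow to the right and rows downward; lengths in m; the calibration is good to about 2 mm. A picture is of the moment at which its call begins. There is no depth.
A pose or a line that the arm cannot do raises manip.Unreachable and nothing moves.
- manip.hand_in(): hands the job in; it is judged then, once.
The state is a dict: "clock": time; "joints": joint angles; "qd": joint speeds; "joint_torque": joint torques, N m; "tcp_pos": TCP position; "eef_rot": TCP orientation; "ft_force": force on the tool from outside, world axes, zero at the start; "torque": the same for the moment, N m; "grip_width": finger opening in m; "grasp_force": force on a finger pad.
Only numpy, scipy, OpenCV 4.12 (cv2) and the standard library are available. Lean on these libraries where they do the work, as an engineer would, in place of code of your own. Each camera call takes 0.05 s, during which the arm holds its last target. There are 200 camera calls.

TASK

Change the menu on this restaurant table: take the red board out of the leaning table stand and put it away upright in an empty slot of the storage rack, and slide the green board from the rack into the table stand. Both boards must end the right way up with the long edge down, pushed fully home in their slots and let go. Leave the yellow board in its slot, and do not knock over or push aside the bottle, cup or side dishes.

Things in the scene. Friction and masses are not known exactly. Their poses are not given: they have to be found in the camera images.
- red_board: picture menu board, a rigid slab 12 mm thick, 150 mm wide and 130 mm high, the same picture on both faces, edges all round red. Starts in the leaning slot of the table stand. Origin: centre of its lower edge face; x across the 12 mm thickness, y along the width, z up its height to the top edge (z = 130 mm). Pinch the top edge across its thickness.
- green_board: picture menu board, a rigid slab 12 mm thick, 150 mm wide and 130 mm high, the same picture on both faces, edges all round green. Starts upright in one of the three rack slots. Origin: centre of its lower edge face; x across the 12 mm thickness, y along the width, z up its height to the top edge (z = 130 mm). 
- yellow_board: picture menu board, a rigid slab 12 mm thick, 150 mm wide and 130 mm high, the same picture on both faces, edges all round yellow. Stands in another rack slot and stays there. Origin: centre of its lower edge face; x across the 12 mm thickness, y along the width, z up its height to the top edge (z = 130 mm). 
- rack: fixed wooden storage rack, base 190 x 225 x 14 mm. Origin: centre of underside, z up. Three upright slots 70 mm apart run along its x (a board's thickness lies along rack y). Each slot: 15 mm wide, 160 mm long inside, floor at z = 14 mm; above that floor the side walls rise 40 mm, flared lips (mouth about 28 mm wide) reach 52 mm, end walls and lips 44 mm.
- rack_slot0 (a point): centre of the floor of rack slot 0 (rack y = -70 mm); a fully inserted board's origin lies here. Axes as the rack's.
- rack_slot1 (a point): centre of the floor of rack slot 1 (rack y = 0 mm); a fully inserted board's origin lies here. Axes as the rack's.
- rack_slot2 (a point): centre of the floor of rack slot 2 (rack y = 70 mm); a fully inserted board's origin lies here. Axes as the rack's.
- stand: fixed dark wooden table menu stand, base 170 x 190 x 12 mm; its x axis points towards the guests. Origin: centre of its underside, z up. It carries the cradle with its leaning slot.
- cradle: leaning slot of the stand, 15 mm wide, 160 mm long inside. Origin: centre of slot floor, at stand x 30, z 36 mm; z points out of the slot, 30 deg from vertical towards stand -x; x across, y along the slot. Wall heights along z: -x side 56 mm (flared lip to 68), +x side 34 (lip to 46), ends 44. A fully inserted board's origin is here, axes parallel.
- bottle: green glass bottle, 64 mm across, 205 mm tall, loose. Origin: centre of its underside, z up.
- cup: white plastic cup, 68 mm across, 75 mm tall, loose. Origin: centre of its underside.
- dish_a: white side dish, 100 mm across, 28 mm tall, loose. Origin: centre of its underside.
- dish_b: white side dish like dish_a. Origin: centre of its underside.
Mind the look-alikes: they are no part of the job. What is shaped like the green_board but pink is not meant.

How it is judged:
By the outcome, as a careful person would: the job done as asked, in the order asked, and still so for the second after the job is handed in, with the robot touching nothing.
It also fails if it takes over 70 s, if anything falls off the work surface, if the arm or the gripper's body presses on something with over 40 N, if the wrist force passes 120 N, or if a joint passes its speed limit or range.

## Working session

There is one attempt and no reset: what is moved stays moved. The work goes in short steps, each a Python script; the robot and the scene stay as the last script left them, time stands still between calls to the robot, and variables do not carry over. Pictures are saved under pics/ and viewed, at most 10 in all, crops included, and the job is handed in when it is done.

```bash
mkdir -p pics; ls
python3 - <<'E'
from bench import manip
import cv2,pickle
d={}
for n in("scene","top"):
    r=manip.get_image(n); d[n]=r
    cv2.imwrite(f"pics/{n}0.png",cv2.resize(r["image"][:,:,::-1],(800,600),interpolation=cv2.INTER_CUBIC))
    R=cv2.Rodrigues(r["rvec"])[0]; print(n,-R.T@r["tvec"].ravel(),r["camera_matrix"].tolist(),r["D"])
pickle.dump(d,open("im0.pkl","wb"))
E
```

```text
pics
scene [ 1.13036722 -0.16711111  0.95525867] [[420.47721189676, 0.0, 254.12371910358425], [0.0, 420.47721189676, 198.04184286629865], [0.0, 0.0, 1.0]] [-0.14778262  0.          0.          0.          0.        ]
top [0.20827933 0.1312971  1.40538994] [[462.50678675588443, 0.0, 249.61004700409856], [0.0, 462.50678675588443, 188.0566024596834], [0.0, 0.0, 1.0]] [-0.17310888  0.          0.          0.          0.        ]
```

View pics/scene0.png

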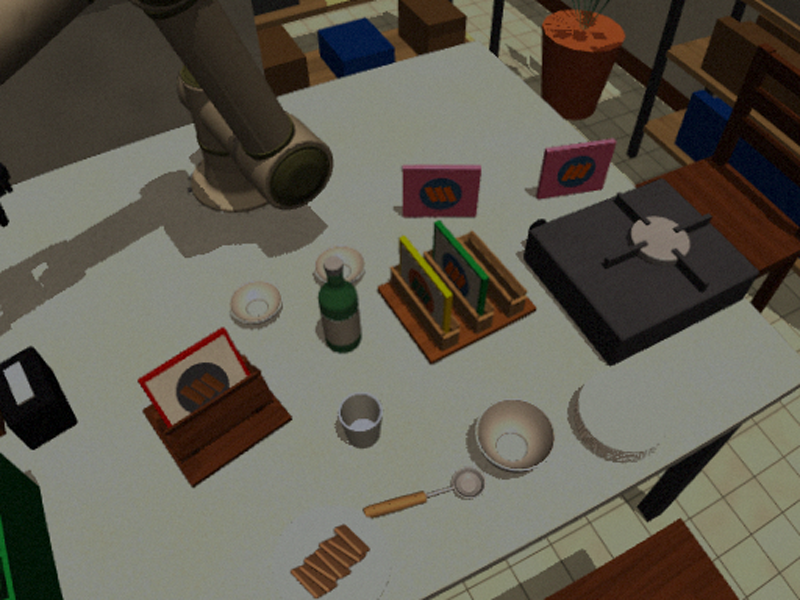

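View pics/top0.png

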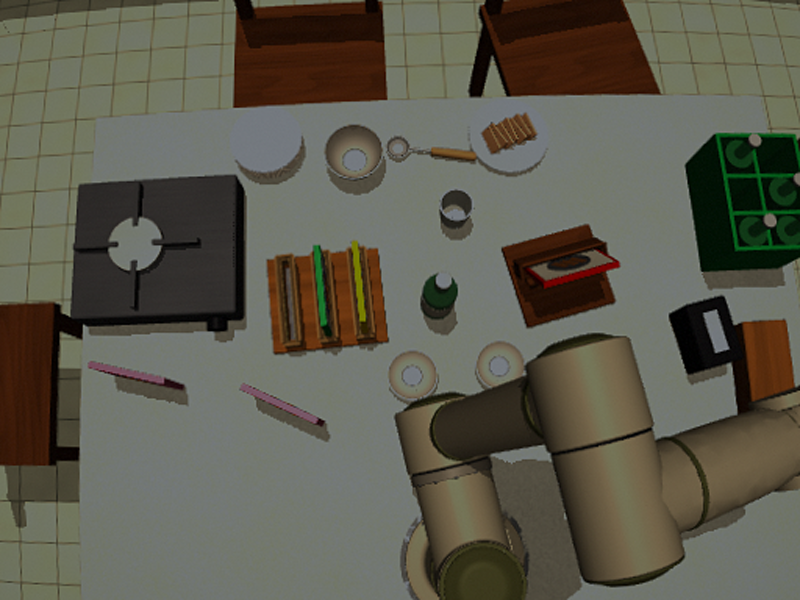

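The scene picture shows red in the stand (about 215,375) and yellow and green in the rack's near and middle slots (425,285 and 460,265). The far slot is empty. I'll zoom in for precise corners.

Run:
```python
import cv2,pickle,numpy as np
d=pickle.load(open("im0.pkl","rb"))
def tile(n,x,y):
    im=d[n]["image"][y:y+100,x:x+100,::-1]
    im=np.clip(im.astype(float)*1.7,0,255).astype(np.uint8)
    im=cv2.resize(im,(400,400),interpolation=cv2.INTER_CUBIC)
    for k in range(0,100,20):
        cv2.putText(im,str(x+k),(4*k,8),0,.3,(255,0,255)); cv2.putText(im,str(y+k),(0,4*k+8),0,.3,(255,0,255))
        im[:, 4*k]=im[:,4*k]//2+64; im[4*k]=im[4*k]//2+64
    return im
cv2.imwrite("pics/t1.png",np.hstack([tile("top",160,140),tile("top",315,125)]))
cv2.imwrite("pics/s1.png",np.hstack([tile("scene",242,137),tile("scene",87,208)]))
```

```text
(no output)
```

View pics/t1.png

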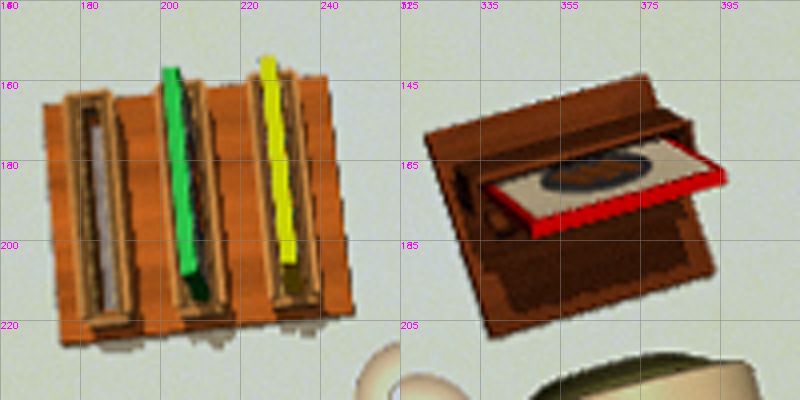

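View pics/s1.png

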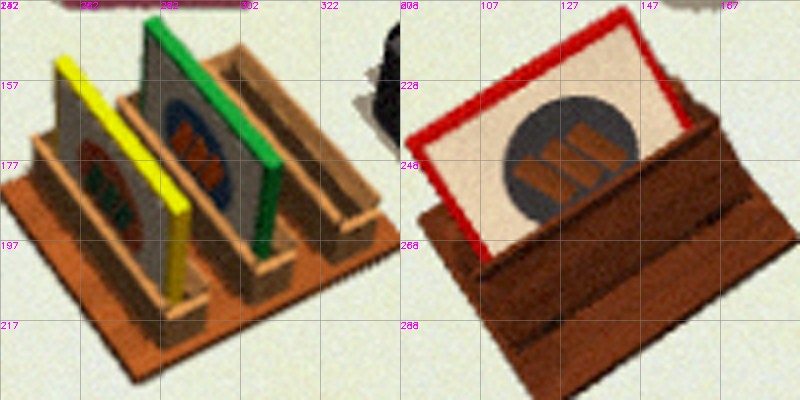

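```bash
cat > vis.py <<'E'
import cv2,numpy as np
from scipy.optimize import least_squares
from scipy.spatial.transform import Rotation as Ro
def proj(c,P): return cv2.projectPoints(np.array(P,float).reshape(-1,3),c["rvec"],c["tvec"],c["camera_matrix"],np.array(c["D"]))[0][:,0]
def ray(c,px,z):
    u=cv2.undistortPoints(np.array([[px]],float),c["camera_matrix"],np.array(c["D"]))[0,0]
    R=cv2.Rodrigues(c["rvec"])[0]; o=-R.T@c["tvec"].ravel(); v=R.T@np.r_[u,1]
    return o+v*(z-o[2])/v[2]
def pose(p): 
    T=np.eye(4); T[:3,:3]=Ro.from_euler('z',p[2]).as_matrix(); T[:2,3]=p[:2]; return T
def tf(T,P): return np.array(P,float).reshape(-1,3)@T[:3,:3].T+T[:3,3]
# stand -> cradle
C=np.eye(4); C[:3,:3]=Ro.from_euler('y',-30,degrees=True).as_matrix(); C[:3,3]=[.03,0,.036]
E
python3 - <<'E'
import pickle; from vis import *
d=pickle.load(open("im0.pkl","rb"))
t=lambda o,p:(np.array(p)+.5)/4-.5+o
def fit(obs,x0):
    f=lambda p:np.concatenate([(proj(d[n],tf(pose(p),P))[0]-px) for n,P,px in obs])
    r=least_squares(f,x0,loss='soft_l1'); print(r.x,np.degrees(r.x[2])); print(np.round(r.fun.reshape(-1,2),1).tolist()); return r.x
a,b=.095,.1125; T=np.array([160,140]); S=np.array([242,137])
rk=[("top",(a,b,.014),t(T,(43,104))),("top",(a,-b,.014),t(T,(327,76))),("top",(-a,-b,.014),t(T,(354,315))),("top",(-a,b,.014),t(T,(62,346))),
("scene",(-a,-b,.014),t(S,(0,183))),("scene",(a,-b,.014),t(S,(135,380))),("scene",(a,b,.014),t(S,(402,243)))]
print("rays",[ray(d[n],px,.014).round(3).tolist() for n,_,px in rk])
R=fit(rk,[.45,.3,0])
a,b=.085,.095;T=np.array([315,125]);S=np.array([87,208])
st=[("top",(a,b,.012),t(T,(25,133))),("top",(a,-b,.012),t(T,(247,75))),("top",(-a,-b,.012),t(T,(314,272))),("top",(-a,b,.012),t(T,(90,338))),
("scene",(-a,-b,.012),t(S,(18,220))),("scene",(a,b,.012),t(S,(400,237)))]
print("rays",[ray(d[n],px,.012).round(3).tolist() for n,_,px in st])
Q=fit(st,[.45,-.1,0])
np.savez("fit0.npz",R=R,Q=Q)
for n,p,z in [("top",(457*.64,205*.64),.075),("top",(455*.64,222*.64),.0),("top",(413*.64,375*.64),.028),("top",(499*.64,365*.64),.028),("top",(444*.64,281*.64),.205),("scene",(335*.64,262*.64),.205),("scene",(257*.64,303*.64),.028),("scene",(339*.64,266*.64),.028),("scene",(361*.64,412*.64),.075)]: print(n,p,ray(d[n],p,z).round(3))
# overlays
W=lambda x0,x1,y0,y1,z:[(x0,y0,z),(x1,y0,z),(x1,y1,z),(x0,y1,z)]
im={n:cv2.resize(np.clip(d[n]["image"][:,:,::-1]*1.7,0,255).astype(np.uint8),None,fx=4,fy=4,interpolation=cv2.INTER_CUBIC) for n in d}
def poly(n,P,c): cv2.polylines(im[n],[((proj(d[n],P)+.5)*4).round().astype(int)],True,c,1)
brd=[W(-.006,.006,-.075,.075,.13),W(-.006,.006,-.075,.075,0)]
G={"x":None}
Rz=np.eye(4);Rz[:3,:3]=Ro.from_euler('z',90,degrees=True).as_matrix()
for n in d:
    poly(n,tf(pose(R),W(-.095,.095,-.1125,.1125,.014)),(255,0,255)); poly(n,tf(pose(Q),W(-.085,.085,-.095,.095,.012)),(255,0,255))
    for y in(-.07,0,.07):
        S=np.eye(4);S[:3,3]=[0,y,.014]
        poly(n,tf(pose(R)@S,W(-.08,.08,-.0075,.0075,.052)),(255,255,0))
        poly(n,tf(pose(R)@S@Rz,brd[0]),(255,0,0))
    poly(n,tf(pose(Q)@C,brd[0]),(255,0,0)); poly(n,tf(pose(Q)@C,[(.006,-.075,0),(.006,.075,0),(.006,.075,.13),(.006,-.075,.13)]),(255,255,0))
c=lambda n,x,y:im[n][4*y:4*y+300,4*x:4*x+400]
cv2.imwrite("pics/ov.png",np.vstack([np.hstack([c("top",160,150),c("top",315,140)]),np.hstack([c("scene",242,137),c("scene",87,208)])]))
E
```

```text
rays [[0.6, 0.361, 0.014], [0.612, 0.138, 0.014], [0.423, 0.125, 0.014], [0.409, 0.348, 0.014], [0.424, 0.13, 0.014], [0.616, 0.138, 0.014], [0.601, 0.359, 0.014]]
[0.51172975 0.24352979 0.0609292 ] 3.4909861526147585
[[-0.2, 0.1], [0.2, -0.3], [-0.2, -0.3], [-0.7, -0.4], [-1.5, 0.6], [-0.7, -0.5], [0.5, -0.6]]
rays [[0.605, -0.112, 0.012], [0.646, -0.296, 0.012], [0.483, -0.333, 0.012], [0.439, -0.15, 0.012], [0.486, -0.332, 0.012], [0.607, -0.111, 0.012]]
[ 0.54413242 -0.22232861  0.22561171] 12.926598715891059
[[-0.5, -0.3], [-0.2, -0.8], [0.4, -0.0], [-0.4, -0.3], [-0.9, -0.8], [-0.2, -0.4]]
top (292.48, 131.2) [ 0.675 -0.021  0.075]
top (291.2, 142.08) [ 0.664 -0.023  0.   ]
top (264.32, 240.0) [0.353 0.08  0.028]
top (319.36, 233.6) [ 0.365 -0.087  0.028]
top (284.16, 179.84) [0.493 0.025 0.205]
scene (214.4, 167.68) [0.497 0.031 0.205]
scene (164.48, 193.92000000000002) [ 0.373 -0.085  0.028]
scene (216.96, 170.24) [0.36  0.081 0.028]
scene (231.04, 263.68) [ 0.681 -0.017  0.075]
```

View pics/ov.png

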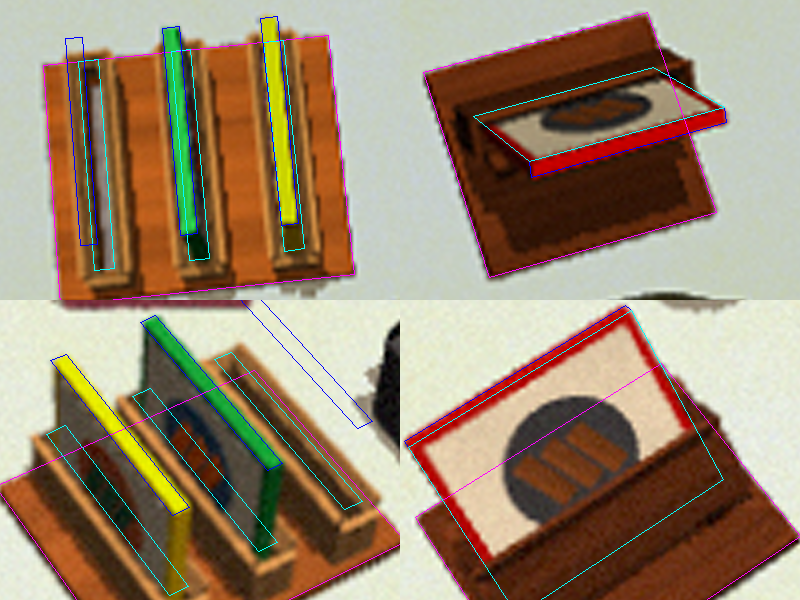

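The overlay matches both images to within 1–2 mm: rack slot 2 (y +70 mm) is empty, green is in slot 1 and red is in the cradle. Next I check reachability, then grasp red.

```bash
cat > plan.py <<'E'
from vis import *
f=np.load("fit0.npz"); R=pose(f["R"]); Q=pose(f["Q"])
CR=Q@C
def slot(i):
    S=np.eye(4); S[:3,:3]=Ro.from_euler('z',90,degrees=True).as_matrix(); S[:3,3]=[0,.07*(i-1),.014]
    return R@S
def tool(B,h,s):  # TCP at board-frame height h, tool y = s*board x
    M=np.c_[s*B[:3,1],s*B[:3,0],-B[:3,2]]
    return B[:3,3]+B[:3,2]*h, M
def raised(B,z):
    B=B.copy(); B[2,3]=z; return B
G=.098  # TCP height in board frame when gripping
E
python3 - <<'E'
from bench import manip; from plan import *
o=manip.observe(); print(o["clock"],o["ft_force"])
up=np.eye(4); up[:3,:3]=Q[:3,:3]; up[:3,3]=CR[:3,3]; up[:2,3]-=.1*Q[:2,0]; up[2,3]=.26
for s in(1,-1):
    for n,(B,h) in dict(cr=(CR,G),crpre=(CR,G+.1),crup=(CR,G+.16),up=(up,G),s2=(slot(2),G),s2up=(raised(slot(2),.25),G),s1=(slot(1),G),s1up=(raised(slot(1),.25),G)).items():
        p,M=tool(B,h,s); assert np.linalg.det(M)>.9
        j=manip.solve_ik(p,M); print(s,n,p.round(3),None if j is None else np.round(j,0))
E
```

```text
0.1 [-0.05250715  0.26630136 -1.02265776]
1 cr [ 0.526 -0.227  0.121] [-46.  23. 104.  39.  43. -86.]
1 crpre [ 0.477 -0.238  0.207] [-52.  12. 104.  33.  55. -82.]
1 crup [ 0.448 -0.244  0.259] [-56.   6. 103.  31.  63. -81.]
1 up [ 0.476 -0.238  0.358] [-39.  16.  71.  -0.  93. -52.]
1 s2 [0.507 0.313 0.112] [ 20.  34.  82.  -0.  64. -73.]
1 s2up [0.507 0.313 0.348] [ 20.  25.  60.  -0.  95. -73.]
1 s1 [0.512 0.244 0.112] [ 14.  30.  88.  -0.  62. -80.]
1 s1up [0.512 0.244 0.348] [ 14.  21.  66.  -0.  93. -80.]
-1 cr [ 0.526 -0.227  0.121] [-46.  23. 104.  39.  43.  94.]
-1 crpre [ 0.477 -0.238  0.207] [-52.  12. 104.  33.  55.  98.]
-1 crup [ 0.448 -0.244  0.259] [-56.   6. 103.  31.  63.  99.]
-1 up [ 0.476 -0.238  0.358] [-39.  16.  71.  -0.  93. 128.]
-1 s2 [0.507 0.313 0.112] [ 20.  34.  82.  -0.  64. 107.]
-1 s2up [0.507 0.313 0.348] [ 20.  25.  60.  -0.  95. 107.]
-1 s1 [0.512 0.244 0.112] [ 14.  30.  88.  -0.  62. 100.]
-1 s1up [0.512 0.244 0.348] [ 14.  21.  66.  -0.  93. 100.]
```

Run:
```python
from bench import manip; from plan import *
manip.set_gripper(.05,40)
manip.move_ptp(*tool(CR,G+.1,1))
print(manip.servo_line(tool(CR,G,1)[0],.12,threshold=15))
manip.set_gripper(0.0,40); o=manip.observe(); print(o["clock"],o["grip_width"],o["grasp_force"],o["ft_force"],o["tcp_pos"]-tool(CR,G,1)[0])
print(manip.servo_line(tool(CR,G+.16,1)[0],.12))
o=manip.observe(); print(o["clock"],o["grip_width"],o["ft_force"])
r=[manip.get_image(n)["image"][:,:,::-1] for n in("scene","top")]
cv2.imwrite("pics/g1.png",np.hstack(r)[::1,:][:, :] if 0 else cv2.resize(np.hstack(r),(800,300)))
```

```text
False
3.7833 0.011822056358060912 39.975379784591496 [-2.26265009  0.22877059  0.50854348] [-1.40437461e-04 -5.18522368e-05 -1.68524138e-05]
False
5.2667 0.011596110990945836 [ 0.88141904  0.23020135 -2.03003632]
```

View pics/g1.png

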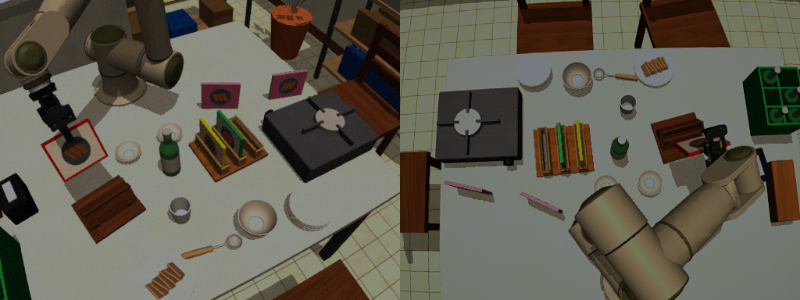

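Red is held cleanly: the scene half shows it at about (75,150) with its grasp centred on the top edge. Now to rack slot 2.

Run:
```python
from bench import manip; from plan import *
up=np.eye(4); up[:3,:3]=Q[:3,:3]; up[:3,3]=CR[:3,3]; up[:2,3]-=.1*Q[:2,0]; up[2,3]=.28
S=slot(2)
manip.move_ptp(*tool(up,G,1))
manip.move_ptp(*tool(raised(S,.28),G,1))
print(manip.servo_line(tool(raised(S,.085),G,1)[0],.15,threshold=15))
o=manip.observe(); print(o["clock"],o["grip_width"],o["ft_force"])
import pickle
d={n:manip.get_image(n) for n in("scene","top")}; pickle.dump(d,open("im1.pkl","wb"))
# overlay expected board
B=raised(S,.085); out=[]
for n,x,y in(("top",150,130),("scene",262,87)):
    im=cv2.resize(np.clip(d[n]["image"][:,:,::-1]*1.7,0,255).astype(np.uint8),None,fx=4,fy=4,interpolation=cv2.INTER_CUBIC)
    for P in([(-.006,-.075,.13),(.006,-.075,.13),(.006,.075,.13),(-.006,.075,.13)],[(-.006,-.075,0),(.006,-.075,0),(.006,.075,0),(-.006,.075,0)]):
        cv2.polylines(im,[((proj(d[n],tf(B,P))+.5)*4).round().astype(int)],True,(255,255,0),1)
    out.append(im[4*y:4*y+480,4*x:4*x+400])
cv2.imwrite("pics/p1.png",np.hstack(out))
```

```text
False
9.4583 0.011741184820886708 [-0.25971063  1.02104211 -1.32243013]
```

View pics/p1.png

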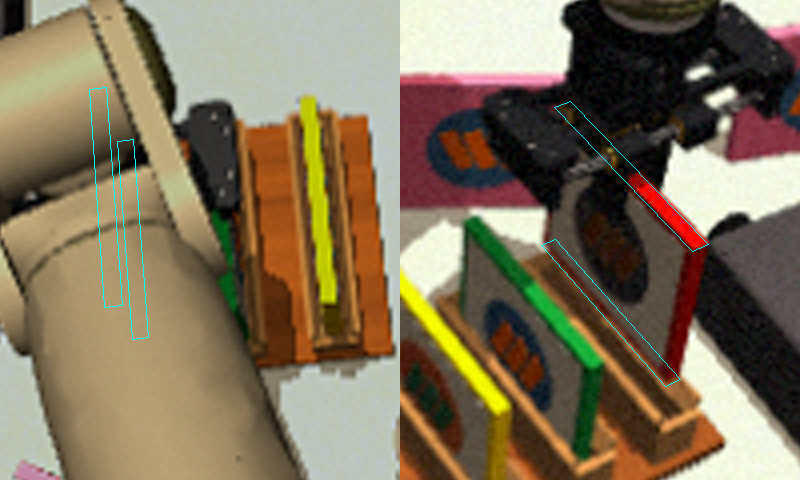

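Red hangs where predicted over slot 2, with its lower edge at (545–680, 243–383) on the overlay. Insert.

Run:
```python
from bench import manip; from plan import *
S=slot(2)
p0=tool(S,G,1)[0]
hit=manip.servo_line(p0-[0,0,.004],.05,threshold=12)
o=manip.observe(); print(hit,o["clock"],o["ft_force"],(o["tcp_pos"]-p0)*1000,o["grip_width"])
```

```text
True 10.8583 [-1.22999788 -0.05281766  4.19608241] [-0.13137382  0.12143921 -0.02680288] 0.01154809986076881
```

Run:
```python
from bench import manip; from plan import *
manip.set_gripper(.045)
S=slot(2); manip.servo_line(tool(S,G+.08,1)[0],.15)
S=slot(1); manip.servo_line(tool(S,G+.08,1)[0],.15)
print(manip.servo_line(tool(S,G,1)[0],.12,threshold=15))
manip.set_gripper(0,40); o=manip.observe(); print(o["clock"],o["grip_width"],o["ft_force"])
print(manip.servo_line(tool(raised(S,.28),G,1)[0],.15))
up=np.eye(4); up[:3,:3]=Q[:3,:3]; up[:3,3]=CR[:3,3]; up[:2,3]-=.1*Q[:2,0]; up[2,3]=.28
manip.move_ptp(*tool(up,G,1))
manip.move_ptp(*tool(CR,G+.16,1))
print(manip.servo_line(tool(CR,G+.08,1)[0],.1,threshold=15))
o=manip.observe(); print(o["clock"],o["grip_width"],o["ft_force"])
d={n:manip.get_image(n) for n in("scene","top")}
B=CR.copy(); B[:3,3]+=.08*B[:3,2]; out=[]
for n,x,y in(("top",305,110),("scene",72,175)):
    im=cv2.resize(np.clip(d[n]["image"][:,:,::-1]*1.7,0,255).astype(np.uint8),None,fx=4,fy=4,interpolation=cv2.INTER_CUBIC)
    for z in(0,.13):
        cv2.polylines(im,[((proj(d[n],tf(B,[(-.006,-.075,z),(.006,-.075,z),(.006,.075,z),(-.006,.075,z)]))+.5)*4).round().astype(int)],True,(255,0,255),1)
    out.append(im[4*y:4*y+480,4*x:4*x+400])
cv2.imwrite("pics/p2.png",np.hstack(out))
```

```text
False
14.2333 0.011493696303680278 [-0.81451139 -0.25296895  1.28256358]
False
False
19.5167 0.01187735432514177 [ 0.56091318  0.53764887 -1.99752102]
```

View pics/p2.png

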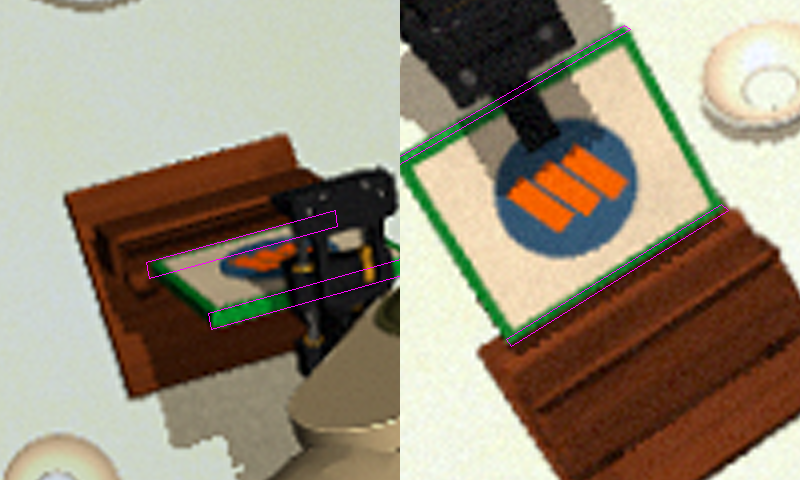

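Green is above the cradle and lines up with the prediction (lower edge at 510–725, 210–345 in the scene crop). Insert and release it, retreat, then look.

Run:
```python
from bench import manip; from plan import *
p0=tool(CR,G,1)[0]
hit=manip.servo_line(tool(CR,G-.004,1)[0],.05,threshold=12)
o=manip.observe(); print(hit,o["clock"],o["ft_force"],CR[:3,:3].T@(o["tcp_pos"]-p0)*1000,o["grip_width"])
if abs((o["tcp_pos"]-p0)@CR[:3,2])<.004:
    manip.set_gripper(.045)
    manip.servo_line(tool(CR,G+.1,1)[0],.15)
    o=manip.observe(); q=np.array(o["joints"]); manip.move_joints([-100,0,100,0,80,q[5]])
    print(manip.observe()["clock"])
    d={n:manip.get_image(n) for n in("scene","top")}; out=[]
    for n,x,y in(("top",160,95),("scene",80,100)):
        im=cv2.resize(np.clip(d[n]["image"][:,:,::-1]*1.7,0,255).astype(np.uint8),None,fx=3,fy=3,interpolation=cv2.INTER_CUBIC)
        for B,c in((slot(2),(255,255,0)),(CR,(255,0,255)),(slot(0),(255,0,0))):
            cv2.polylines(im,[((proj(d[n],tf(B,[(-.006,-.075,.13),(.006,-.075,.13),(.006,.075,.13),(-.006,.075,.13)]))+.5)*3).round().astype(int)],True,c,1)
        out.append(im[3*y:3*y+(390 if n=="scene" and 0 else 300)+ (330 if 0 else 0),3*x:3*x+800][:,:800])
        if n=="scene": out[-1]=im[3*y:3*y+300,3*x:3*x+800]
    out=[cv2.copyMakeBorder(o,0,300-o.shape[0],0,800-o.shape[1],0) for o in out]
    cv2.imwrite("pics/fin.png",np.vstack(out))
```

```text
True 21.0833 [-3.04277846  0.17697407  4.81269457] [ 0.22189413 -0.15570947 -0.1227942 ] 0.01177867121139237
24.2333
```

View pics/fin.png

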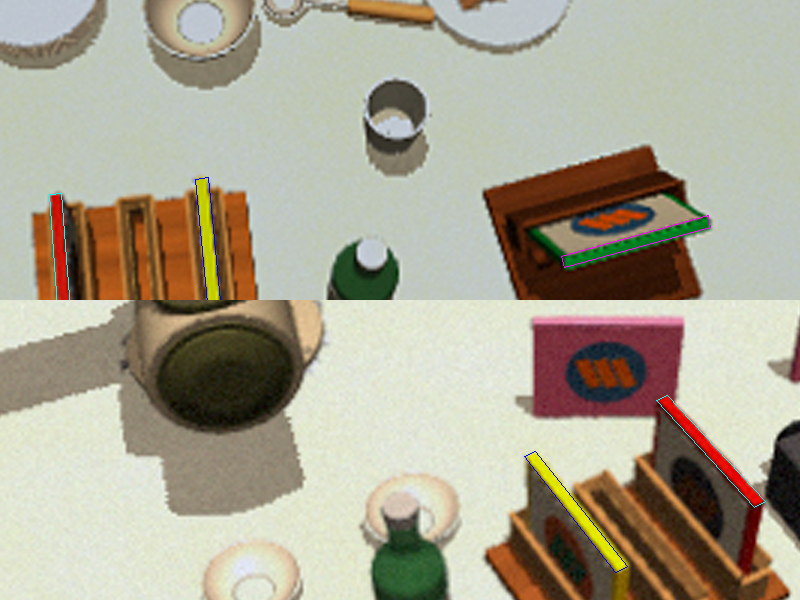

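The top edges of all three boards coincide with the fully inserted outlines: red (55,195) in slot 2, yellow (203,180) unmoved, green (565–710, 215–268) in the cradle. The bottle, cup and dishes are standing and the arm is clear.

```bash
python3 -c "
from bench import manip
print(manip.hand_in())"
```

```text
the job is handed in; nothing more can be done
None
```

I handed the job in at about 24 s on the robot clock: the red board is fully home in rack slot 2, the green board is fully home in the table stand, and the yellow board, bottle, cup and dishes look undisturbed in the last picture.

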